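# Back a ratchet winder off to its start stop

## Robot

A 6-joint arm with a two-finger parallel gripper is mounted at the origin on a cart in front of the work surface, level with it; the furniture and walls round the work are solid. World frame = base frame: x ahead of the robot, y to its left, z up, the work surface at z = 0. Lengths are in m, angles in rad, forces in N, time in s.
With the tool pointing down it reaches from about 0.375 to 0.9 m from the base axis. Payload 3.1 kg.
Tool frame: the origin (TCP) lies on the mounting face of the last link; the fingertips stand 182 mm ahead of it and the grasp point (between the pads) lies 164 mm ahead of it; z points along the fingers, y is the direction in which the jaws open and shut (so a half turn about z gives the same grasp; the last joint's range is limited). The gripper opens to 87 mm and grips with 3 to 60 N. Pads are 19 mm wide; open, the fingers measure 117 mm over their backs; the gripper's body (75 mm by 190 mm) begins 51 mm behind the grasp point.
Start: joints at [1.135, 0.527, 1.433, -0, 1.181, -0.178], TCP at [0.159, 0.604, 0.405] pointing down, gripper open.
Joint ranges: [-3.08, 3.08], [-0.75, 2.2], [0.22, 2.44], [-1.43, 4.57], [0, 2.65], [-2.85, 2.85]. Speed limits (rad/s): [2.79, 2.79, 3.14, 3.14, 3.14, 3.14].

## Interface

Orientations are given as a unit quaternion [x, y, z, w].
In Python, from rig import robot, camera, camera_model gives the robot as it stands.
- The arm moves only by the tool drive_tool, never from a script. Its argument "plan" is a list that holds one entry, the list of rows, each a list of 6 numbers: the shift along the world's x, y, z in units of 2.5 cm (1.0 is 2.5 cm), then the turn, a rotation vector about the world's x, y, z in units of 6 degrees (1.0 is 6 degrees). A call has 1 to 8 rows; each row shifts and turns the commanded pose from where the row before left it; what a row does not reach is not made up. A row lasts 1/8 s, in which the tool goes at most 62.5 mm and 10.7 degrees, less where a joint would pass 70% of its speed; a pose out of reach is approached as far as the arm can. A call with a number of a shift or a turn outside -1 to 1 is refused whole. A call with a gripper value outside its range is refused whole. "grip" is the closure, from 0 (fully open) to 1 (shut), set as the call begins (left out, the last holds). The fingers move at their own pace and stop on an object; "force" is the grip in N (left out, the last holds). Time passes only in rows, so rows that do not move let the fingers close. It gives the time, the measured TCP pose, the force and the opening at its end, in the units of the state.
- robot.get_obs(): the state, without advancing time (a new reading comes with each control period).
- camera(name): name is "side" or "top" or "wrist"; returns the picture (400x640x3 uint8, red, green, blue); there is no depth.
- camera_model(name): a dict with "K" (3x3 intrinsics, pixels), "world_to_cam" (4x4, takes a point from world to camera coordinates); the wrist camera has in their place "tool_from_camera" (4x4, takes a point from camera to tool coordinates, whose origin is the TCP and whose axes are the flange's). Camera axes: x right, y up, looking along -z (the intrinsics and any distortion apply to the point x, -y, -z); pixel columns grow to the right and rows downward; lengths in m; the calibration is good to about 2 mm. A picture is of the moment at which its call begins: read the wrist's pose just before it. camera_model takes no time and is no camera call.
- robot.hand_in(): hands the job in, once; it reports no verdict.
The state is a dict: "time": time; "q": joint angles; "joint_velocities": joint speeds; "joint_torque": joint torques, N m; "position": TCP position; "tool_rot": TCP orientation; "ft_force": force on the tool from outside, world axes, zero at the start; "moment": the same for the moment, N m; "grip_width": finger opening in m.
Only numpy, scipy, OpenCV 4.12 (cv2) and the standard library are available. Lean on these libraries where they do the work, as an engineer would, in place of code of your own. Each camera call takes 0.05 s, during which the arm holds its last target.

## Task

Set the empty bobbin winder back to its start: swing the brass pawl out clear of the ratchet teeth, turn the drum backward (clockwise seen from above) by its red handle until you feel the yellow lug bear on the stop's set screw and lean on it lightly for a moment, then swing the pawl fully back in between the teeth and let go. Work by feel and gently: never force the drum against the pawl or the stop, leave the lug standing at the stop, and do not disturb the other things on the bench.

Things in the scene. Friction and masses are not known exactly. Their poses are not given: they have to be found in the camera images.
- winder: bobbin winder fixed to the bench: grey base plate 12 mm thick, x -95 to +95, y -135 to +90 mm in its frame. Origin on the bench under the drum's vertical axle, z up. Pawl along its -y side, stop on its +x side. Only the red handle and the black pawl post stand higher than 61 mm over the bench. The drum drags with about 0.12 N m and stays where left.
- drum: empty drum on a steel ratchet wheel (8 teeth, tip radius 62 mm, z 18 to 30 mm), with dark crank arm and yellow lug arm on top (z 46 to 54 mm). Origin under the axle on the bench, x axis along the crank arm, z up. Clockwise from above is backward, blocked while the pawl is in. The lug meets the stop 70 to 110 degrees backward of the start.
- handle (a point): centre of the red crank handle: upright round grip 18 mm across, turning freely on its own pin, 56 to 100 mm above the bench, 60 mm from the axle on the drum's x axis; the point is 80 mm above the bench. Space round it is free above z 61 mm.
- lug_face (a point): the point on the clockwise side of the yellow lug arm that meets the tip of the stop's set screw: 72 mm from the axle, 50 mm above the bench. The lug arm is 14 mm wide and 8 mm thick (z 46 to 54 mm), 78 mm long, and lies 70 degrees clockwise of the crank arm.
- pawl: brass pawl lever, z 18 to 30 mm. Origin on the bench under its vertical pivot, at (-50, -74) mm in the winder's frame. The stiff pivot (0.09 N m) keeps it where left. Fully in (hard end stop) its axes are parallel to the winder's and its nose is between the teeth; turned clockwise from above it swings out: nose clear from 0.22 rad, far end stop at 0.42 rad.
- pawl_post (a point): centre of the pawl's upright black finger post, 16 mm across, 30 to 92 mm above the bench; the point is 76 mm above the bench, at (85, -20) mm in the pawl's frame, 87 mm from its pivot. It moves about 36 mm away from the drum from fully in to fully out.
- stop: start stop: dark steel block 16x14 mm, 12 to 56 mm above the bench, fixed at a different place on the plate's arc each time. Origin on the bench under the axle; the block is 74 mm out along its x axis. A rubber-tipped set screw, 9 mm across, stands 2 to 14 mm out of it toward the lug (how far differs each time and is not measured). It is hard: 1 mm too far makes some 10 N.
- stop_face (a point): the point on the counter-clockwise face of the stop's block where the set screw comes out: 72 mm from the axle, 50 mm above the bench. The lug meets the tip of the screw 2 to 14 mm before this face. Leaning on the screw with about 5 to 6 N is right (about 7 N at the handle, drag included, held for half a second); more than 12 N on the screw would push it out of set.
- spare_knob: black round knob, 30 mm across, 17 mm high; a bystander. Origin at the centre of its underside.
- spare_knob_silver: silver round knob, 28 mm across, 20 mm high; a bystander. Origin at the centre of its underside.
- heat_sink: black finned heat sink, 30x40x22 mm; a bystander. Origin at the centre of its underside.
- masking_tape: roll of masking tape, 103 mm across, 25 mm high; a bystander. Origin at the centre of its underside.
- cutters_yellow: side cutters with yellow handles, 57x124x10 mm; a bystander. Origin at the centre of its underside.
- screw_dish: round metal dish, 97 mm across, 19 mm high; a bystander. Origin at the centre of its underside.
- spare_cap_0: black cylindrical capacitor, 26 mm across, 35 mm high; a bystander. Origin at the centre of its underside.
- driver_green: screwdriver with green handle, 204 mm long; a bystander. Origin at the centre of its underside.

How it is judged:
By the outcome, as a careful person would: the job done as asked, in the order asked, and still so for the second after the job is handed in, with the robot touching nothing.
It also fails if it takes over 72 s, if anything falls off the work surface, if the arm or the gripper's body presses on something with over 40 N, if the wrist force passes 120 N, or if a joint passes its speed limit or range.

## Working session

There is one attempt and no reset: what is moved stays moved. The work goes in short steps, Python scripts to look and compute and a tool call to move; the robot and the scene stay as the last step left them, time stands still between calls to the robot, and variables do not carry over. Pictures are saved under pics/ and viewed, and the job is handed in when it is done.

Besides the shell and the picture viewer there is one more tool, called as name(argument=value, ...) on one line, values as JSON. drive_tool: Moves the arm, as the interface text tells. Shifts and turns lie within -1 to 1; 1 stands for 2.5 cm of shift or 6 degrees of turn. Its arguments: {"type":"object","properties":{"plan":{"type":"array","items":{"type":"array","items":{"type":"array","items":{"type":"number","minimum":-1,"maximum":1}}}},"grip":{"type":"number"},"force":{"type":"number"}},"required":["plan"]}

```bash
mkdir -p pics; ls; python3 - <<'E'
from rig import robot,camera,camera_model
import cv2
for n in ["top","side"]:
    cv2.imwrite(f"pics/{n}0.png",camera(n)[:,:,::-1])
    m=camera_model(n);print(n,{k:(v.tolist() if hasattr(v,'tolist') else v) for k,v in m.items()})
o=robot.get_obs();print(o)
cv2.imwrite("pics/wrist0.png",camera("wrist")[:,:,::-1]);print(camera_model("wrist"))
E
```

```text
pics
top {'K': [[459.142550984733, 0.0, 313.05441323217104], [0.0, 459.142550984733, 198.889994165465], [0.0, 0.0, 1.0]], 'world_to_cam': [[-0.0032291777262105754, -0.9997890814802637, -0.02028213411018141, 0.07432513952392703], [0.9824624489360234, -0.0069531999098615595, 0.18633086014303996, -0.5206386296961367], [-0.18643258524690406, -0.019324739684258123, 0.9822776825288719, -1.4812028421045689], [0.0, 0.0, 0.0, 1.0]]}
side {'K': [[363.0096553719377, 0.0, 315.9897960325736], [0.0, 363.0096553719377, 198.4772611923607], [0.0, 0.0, 1.0]], 'world_to_cam': [[0.9787683090484421, -0.20454619539861293, -0.013170085436533948, -0.49109748237078193], [0.09039889037491604, 0.37311221861887683, 0.923371708975472, -0.13267012763060307], [-0.1839582502130227, -0.9049575273266987, 0.38368116439735606, -0.8205125941569584], [0.0, 0.0, 0.0, 1.0]]}
{'time': 0.1, 'q': array([ 1.13549944e+00,  5.28377888e-01,  1.43376618e+00,  2.02357818e-06,
        1.18139200e+00, -1.78477004e-01]), 'joint_velocities': array([ 0.00020489, -0.0021046 , -0.00325697, -0.00031822,  0.00113275,
       -0.00106867]), '
[... 254 characters left out ...]
e-04, -2.94438181e-04]), 'ft_force': array([ 0.36619665, -0.109585  ,  0.02207478]), 'moment': array([ 0.0539505 ,  0.00901224, -0.02704295]), 'grip_width': 0.08693418668527898}
{'K': array([[312.65543696,   0.        , 316.41159954],
       [  0.        , 312.65543696, 201.38323918],
       [  0.        ,   0.        ,   1.        ]]), 'tool_from_camera': array([[-1.00459826e-03,  9.59304172e-01,  2.82372974e-01,
         7.80144196e-02],
       [ 9.99999202e-01,  1.18006992e-03, -4.51348224e-04,
         9.01760690e-04],
       [-7.66200089e-04,  2.82372296e-01, -9.59304592e-01,
         1.87532903e-02],
       [ 0.00000000e+00,  0.00000000e+00,  0.00000000e+00,
         1.00000000e+00]])}
```

View pics/top0.png

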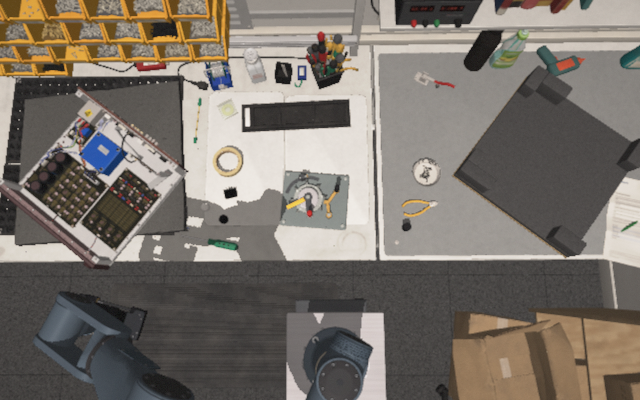

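View pics/side0.png

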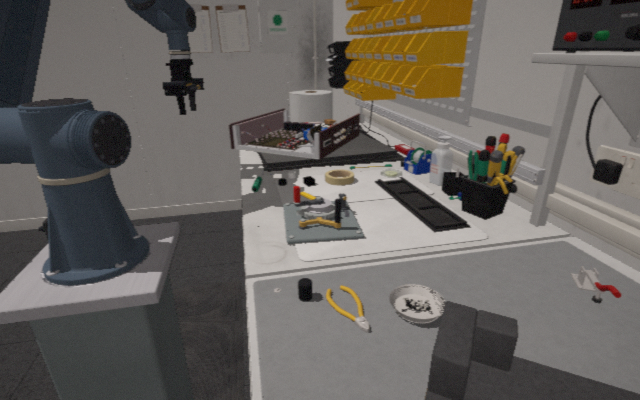

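```bash
python3 - <<'E'
import cv2
a=cv2.imread("pics/top0.png")[60:260,200:440]
cv2.imwrite("pics/top0c.png",cv2.resize(a,None,fx=3,fy=3,interpolation=cv2.INTER_CUBIC)[:600,:800])
E
python3 - <<'E'
import cv2
a=cv2.imread("pics/top0.png")[160:240,270:370]
cv2.imwrite("pics/top0d.png",cv2.resize(a,None,fx=7.5,fy=7.5,interpolation=cv2.INTER_CUBIC))
a=cv2.imread("pics/side0.png")[165:255,265:385]
cv2.imwrite("pics/side0d.png",cv2.resize(a,None,fx=6,fy=6,interpolation=cv2.INTER_CUBIC))
E
```

```text
(no output)
```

View pics/top0d.png

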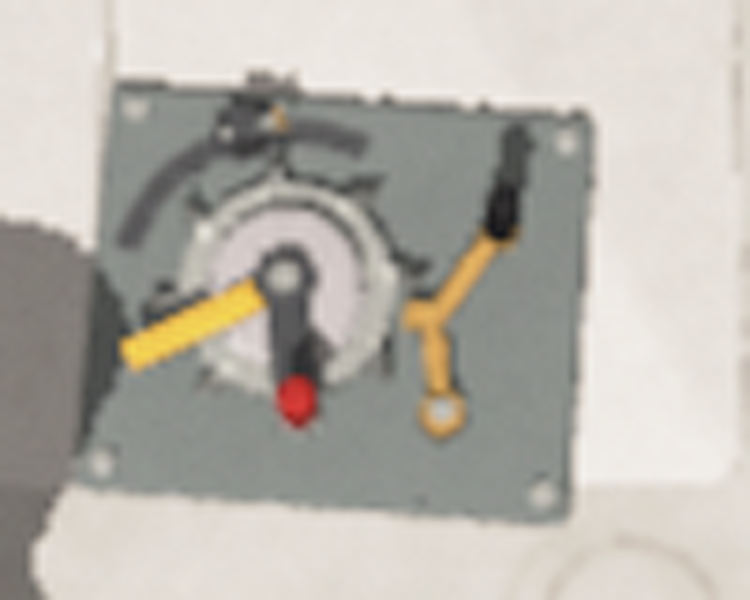

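View pics/side0d.png

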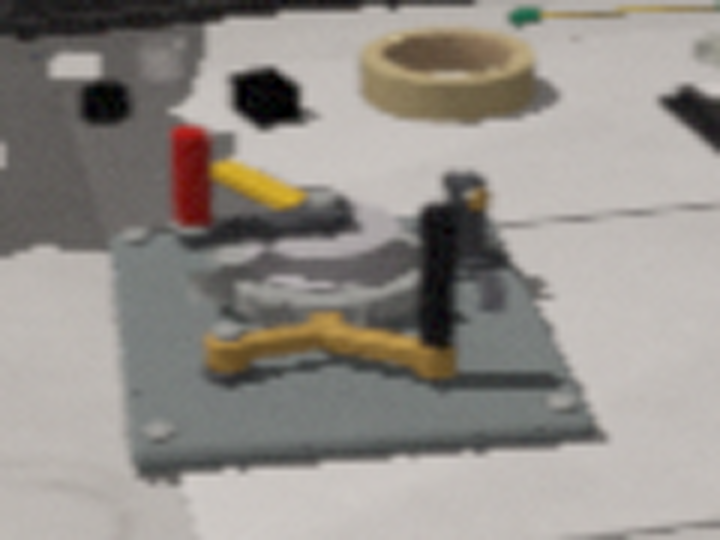

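drive_tool(plan=[[[0.5, -0.97, 0, 0, 0, 0.1], [0.5, -0.97, 0, 0, 0, 0.1], [0.5, -0.97, 0, 0, 0, 0.1], [0.5, -0.97, 0, 0, 0, 0.1], [0.5, -0.97, 0, 0, 0, 0.1], [0.5, -0.97, 0, 0, 0, 0.1], [0.5, -0.97, 0, 0, 0, 0.1], [0.5, -0.97, 0, 0, 0, 0.1]]])

```text
time: 1.15
position: [0.259, 0.4096, 0.4046]
tool_rot: [0.086, 0.996, -0.0, -0.0]
ft_force: [-0.8, -0.2, 0.7]
grip_width: 0.087
```

drive_tool(plan=[[[0.5, -0.97, 0, 0, 0, 0.1], [0.5, -0.97, 0, 0, 0, 0.1], [0.5, -0.97, 0, 0, 0, 0.1], [0.5, -0.97, 0, 0, 0, 0.1], [0.5, -0.97, 0, 0, 0, 0.1], [0.5, -0.97, 0, 0, 0, 0.1], [0.5, -0.97, 0, 0, 0, 0.1], [0.5, -0.97, 0, 0, 0, 0.1]]], grip=0.72, force=40)

```text
time: 2.15
position: [0.359, 0.2156, 0.4047]
tool_rot: [0.044, 0.999, -0.0, -0.0]
ft_force: [-0.4, 0.3, -0.8]
grip_width: 0.0254
```

drive_tool(plan=[[[0.5, -0.97, 0, 0, 0, 0.1], [0.5, -0.97, 0, 0, 0, 0.1], [0.5, -0.97, 0, 0, 0, 0.1], [0.5, -0.97, 0, 0, 0, 0.1], [0.5, -0.97, 0, 0, 0, 0.1], [0.5, -0.97, 0, 0, 0, 0.1], [0.5, -0.97, 0, 0, 0, 0.1], [0.5, -0.97, 0, 0, 0, 0.1]]])

```text
time: 3.15
position: [0.4589, 0.0217, 0.4046]
tool_rot: [0.003, 1.0, 0.0, -0.0]
ft_force: [-0.8, 0.2, 0.5]
grip_width: 0.0243
```

```bash
cat > h.py <<'E'
import numpy as np,cv2
from scipy.spatial.transform import Rotation as R
from rig import robot,camera,camera_model
def cam2world(name,obs=None):
    m=camera_model(name)
    if name=="wrist":
        T=np.eye(4);T[:3,:3]=R.from_quat(obs["tool_rot"]).as_matrix();T[:3,3]=obs["position"]
        return np.array(m["K"]),T@np.array(m["tool_from_camera"])
    return np.array(m["K"]),np.linalg.inv(np.array(m["world_to_cam"]))
def onplane(K,T,uv,z):
    uv=np.atleast_2d(np.array(uv,float))
    d=np.c_[(uv[:,0]-K[0,2])/K[0,0],-(uv[:,1]-K[1,2])/K[1,1],-np.ones(len(uv))]@T[:3,:3].T
    o=T[:3,3];return o+d*((z-o[2])/d[:,2])[:,None]
def proj(K,T,p):
    p=np.atleast_2d(p);c=(p-T[:3,3])@T[:3,:3]
    return np.c_[K[0,0]*c[:,0]/-c[:,2]+K[0,2],K[1,1]*c[:,1]/c[:,2]+K[1,2]]
E
python3 - <<'E'
from h import *
o=robot.get_obs();im=camera("wrist")[:,:,::-1]
np.savez("w1.npz",p=o["position"],q=o["tool_rot"])
cv2.imwrite("pics/wrist1.png",im)
E
```

```text
(no output)
```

View pics/wrist1.png

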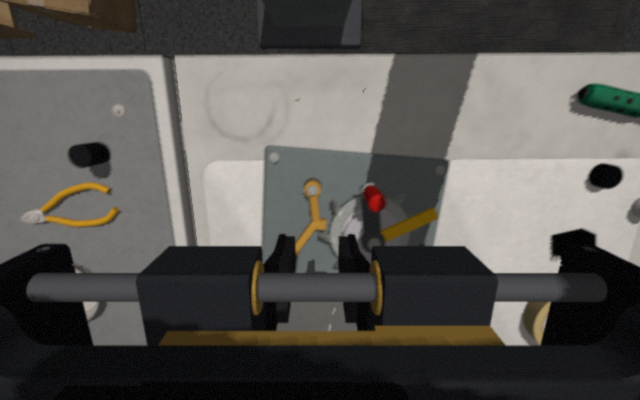

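drive_tool(plan=[[[1, 0, 0, 0, 0, 0], [1, 0, 0, 0, 0, 0], [1, 0, 0, 0, 0, 0], [1, 0, 0, 0, 0, 0], [0.8, 0, 0, 0, 0, 0], [0, 0, 0, 0, 0, 0], [0, 0, 0, 0, 0, 0]]])

```text
time: 4.08
position: [0.5777, 0.0228, 0.4043]
tool_rot: [0.003, 1.0, 0.0, -0.001]
ft_force: [0.0, -0.5, 0.0]
grip_width: 0.0243
```

```bash

python3 - <<'E'
from h import *
o=robot.get_obs();im=camera("wrist")[:,:,::-1]
np.savez("w2.npz",p=o["position"],q=o["tool_rot"]);print(o["position"],o["tool_rot"],o["ft_force"])
cv2.imwrite("pics/wrist2.png",im)
cv2.imwrite("pics/wrist2c.png",cv2.resize(im[20:240,235:475],None,fx=2.7,fy=2.7,interpolation=cv2.INTER_CUBIC))
E
```

```text
[0.57770456 0.0228179  0.40429466] [ 2.63760295e-03  9.99995857e-01  1.59830254e-04 -1.14135056e-03] [ 0.01299462 -0.50822816  0.01251711]
```

View pics/wrist2c.png

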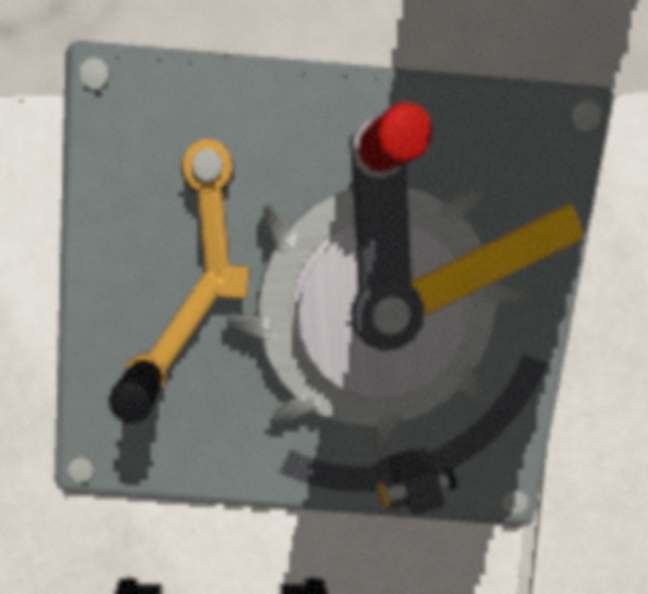

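```bash

python3 - <<'E'
from h import *
d=np.load("w2.npz");K,T=cam2world("wrist",dict(position=d["p"],tool_rot=d["q"]))
f=lambda u,v,z:onplane(K,T,[[235+u/2.7,20+v/2.7]],z)[0]
im=cv2.imread("pics/wrist2.png")
hsv=cv2.cvtColor(im,cv2.COLOR_BGR2HSV)
ax=[f(391,314,z) for z in (.054,.060)];print("axle",ax)
h=f(405,130,.1);post=f(131,400,.092);piv=f(207,165,.032);lugend=f(573,222,.054)
print("handle",h,"post",post,"piv",piv,"lug end",lugend)
c=[f(u,v,.012) for u,v in((70,42),(609,86),(528,524),(58,490))]
for x in c: print(x)
# yaw of the winder
y=c[1]-c[0];y2=c[2]-c[3];x=c[3]-c[0];x2=c[2]-c[1]
for w,off in((y,90),(y2,90),(x,0),(x2,0)): print(np.degrees(np.arctan2(w[1],w[0]))-off,np.linalg.norm(w))
print("post-piv",post-piv,"expect norm .0873")
stop=f(415,475,.056);print("stop",stop)
K2,T2=cam2world("top")
for n,p in(("h",h),("post",post),("ax",ax[0])): print(n,proj(K2,T2,p))
E
```

```text
axle [array([0.52654839, 0.09047386, 0.054     ]), array([0.52606636, 0.08927661, 0.06      ])]
handle [0.46618883 0.08281986 0.1       ] post [ 0.55261449 -0.00701733  0.092     ] piv [0.4704154  0.01974263 0.032     ] lug end [0.49310746 0.15698324 0.054     ]
[ 0.42241471 -0.0347299   0.012     ]
[0.43980818 0.1825339  0.012     ]
[0.62664894 0.16769764 0.012     ]
[ 0.60868383 -0.05070347  0.012     ]
-4.57716248232083 0.21795892573154246
-4.7024162231713404 0.21913874541009434
-4.901426511815536 0.18695277669037655
-4.54009802462193 0.18742887857637688
post-piv [ 0.08219909 -0.02675996  0.06      ] expect norm .0873
stop [0.59049385 0.10303251 0.056     ]
h [[309.30670827 212.79648781]]
post [[336.93503476 186.75593524]]
ax [[307.36793359 197.05466271]]
```

drive_tool(plan=[[[-0.16, -0.2, -0.6, 0, 0, -0.75], [-0.16, -0.2, -0.6, 0, 0, -0.75], [-0.16, -0.2, -0.6, 0, 0, -0.75], [-0.16, -0.2, -0.6, 0, 0, -0.75], [-0.16, -0.2, -0.6, 0, 0, -0.75], [-0.16, -0.2, -0.6, 0, 0, -0.75], [0, 0, -0.6, 0, 0, 0], [0, 0, 0, 0, 0, 0]]])

```text
time: 5.12
position: [0.554, -0.0073, 0.2988]
tool_rot: [0.236, 0.972, 0.0, -0.001]
ft_force: [0.5, 0.3, -0.1]
grip_width: 0.0244
```

```bash

python3 - <<'E'
from h import *
o=robot.get_obs();im=camera("wrist")[:,:,::-1]
print(o["position"],o["tool_rot"],o["ft_force"])
cv2.imwrite("pics/wrist3.png",im)
E
```

```text
[ 0.55403259 -0.00728517  0.29878663] [ 2.35627522e-01  9.71842475e-01  5.05965531e-06 -1.36934909e-03] [ 0.50499937  0.31695861 -0.08265181]
```

View pics/wrist3.png

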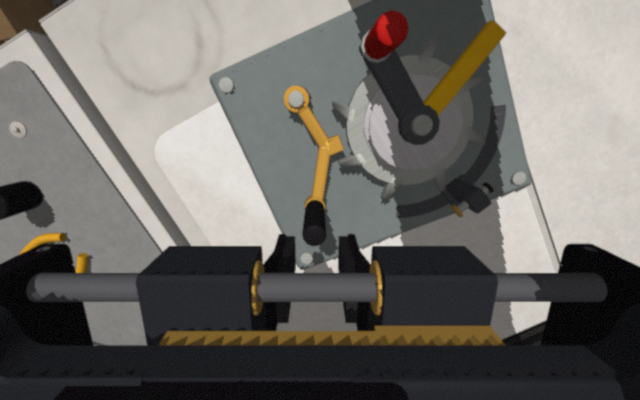

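drive_tool(plan=[[[0, 0, -0.5, 0, 0, 0], [0, 0, -0.5, 0, 0, 0], [0, 0, -0.5, 0, 0, 0], [0, 0, -0.5, 0, 0, 0], [0, 0, 0, 0, 0, 0]]])

```text
time: 5.8
position: [0.5543, -0.0074, 0.2483]
tool_rot: [0.236, 0.972, -0.0, -0.001]
ft_force: [-0.4, 0.9, 0.1]
grip_width: 0.0242
```

```bash

python3 - <<'E'
from h import *
o=robot.get_obs();im=camera("wrist")[:,:,::-1]
print(o["position"],o["tool_rot"],o["ft_force"])
cv2.imwrite("pics/wrist4.png",im)
piv=np.array([.4704,.0197]);r=np.array([.0831,-.0269])
print("unit shifts of post from fully in, for angles:")
for a in (0,.06,.12,.18,.24,.30,.34,.36):
    c,s=np.cos(-a),np.sin(-a);print(a,piv+np.array([c*r[0]-s*r[1],s*r[0]+c*r[1]]))
E
```

```text
[ 0.55425656 -0.00743067  0.24834521] [ 2.36087776e-01  9.71730660e-01 -4.34327514e-05 -1.44344190e-03] [-0.39564224  0.94805252  0.14290742]
unit shifts of post from fully in, for angles:
0 [ 0.5535 -0.0072]
0.06 [ 0.55173743 -0.0121346 ]
0.12 [ 0.54968214 -0.01695464]
0.18 [ 0.54734152 -0.02164275]
0.24 [ 0.54472399 -0.02618208]
0.3 [ 0.54183897 -0.03055628]
0.34 [ 0.53977211 -0.03337288]
0.36 [ 0.53869685 -0.03474961]
```

View pics/wrist4.png

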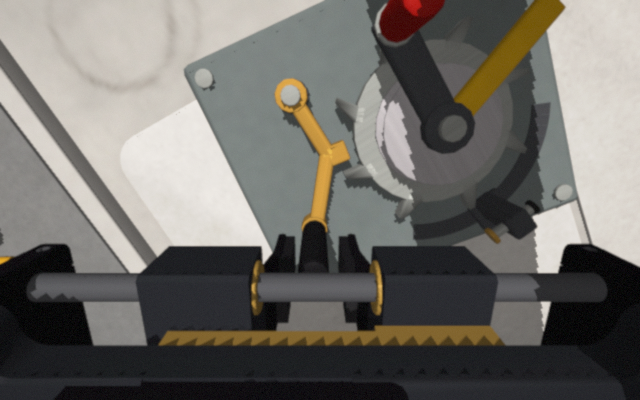

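drive_tool(plan=[[[-0.05, -0.12, 0, 0, 0, 0], [-0.05, -0.12, 0, 0, 0, 0], [-0.06, -0.15, 0, 0, 0, 0], [-0.06, -0.15, 0, 0, 0, 0], [-0.07, -0.15, 0, 0, 0, 0]]])

```text
time: 6.48
position: [0.5476, -0.0251, 0.25]
tool_rot: [0.236, 0.972, 0.0, 0.0]
ft_force: [1.2, 0.7, 0.5]
grip_width: 0.0244
```

drive_tool(plan=[[[-0.09, -0.12, 0, 0, 0, 0], [-0.09, -0.12, 0, 0, 0, 0], [-0.09, -0.12, 0, 0, 0, 0], [-0.09, -0.12, 0, 0, 0, 0]]])

```text
time: 6.98
position: [0.5382, -0.0369, 0.2497]
tool_rot: [0.236, 0.972, -0.0, -0.0]
ft_force: [0.8, 0.2, 1.1]
grip_width: 0.0242
```

```bash

python3 - <<'E'
from h import *
o=robot.get_obs();im=camera("wrist")[:,:,::-1]
print(o["position"],o["tool_rot"],o["ft_force"])
cv2.imwrite("pics/wrist5.png",im)
E
```

```text
[ 0.53824586 -0.03692996  0.2496969 ] [ 2.36104081e-01  9.71727766e-01 -1.11982175e-06 -1.05576652e-04] [0.80045244 0.23155057 1.11583179]
```

View pics/wrist5.png

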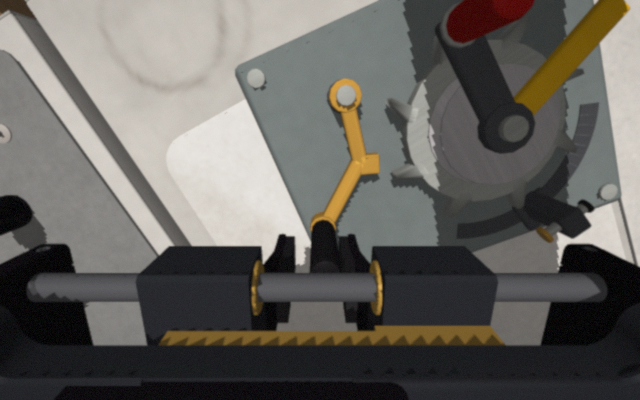

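drive_tool(plan=[[[0.04, 0.08, 0, 0, 0, 0], [0, 0, 0.7, 0, 0, 0], [0, 0, 1, 0, 0, 0], [0, 0, 0.3, 0, 0, 0]]])

```text
time: 7.52
position: [0.5396, -0.0346, 0.3008]
tool_rot: [0.236, 0.972, -0.0, 0.001]
ft_force: [0.6, -0.4, -0.3]
grip_width: 0.0244
```

drive_tool(plan=[[[-0.48, 0.78, 0, 0, 0, 0.94], [-0.48, 0.78, 0, 0, 0, 0.94], [-0.48, 0.78, 0, 0, 0, 0.94], [-0.48, 0.78, 0, 0, 0, 0.94], [-0.48, 0.78, 0, 0, 0, 0.94], [-0.48, 0.78, 0, 0, 0, 0.94], [0, 0, 0, 0, 0, 0]]], grip=0.69)

```text
time: 8.4
position: [0.4662, 0.0832, 0.2992]
tool_rot: [-0.058, 0.998, 0.0, -0.001]
ft_force: [0.3, 0.3, 0.0]
grip_width: 0.0271
```

```bash

python3 - <<'E'
from h import *
o=robot.get_obs();im=camera("wrist")[:,:,::-1]
print(o["position"],o["tool_rot"],o["ft_force"],o["q"])
cv2.imwrite("pics/wrist6.png",im)
cv2.imwrite("pics/top6.png",cv2.resize(camera("top")[150:250,260:380,::-1],None,fx=6,fy=6))
E
```

```text
[0.46619798 0.08323003 0.2992232 ] [-5.75773936e-02  9.98340109e-01  1.30140162e-04 -1.36170292e-03] [0.28269562 0.33200888 0.0134318 ] [-5.99069167e-02  5.01927916e-01  1.90522827e+00 -9.04840102e-05
  7.37171612e-01 -1.74585478e+00]
```

View pics/wrist6.png

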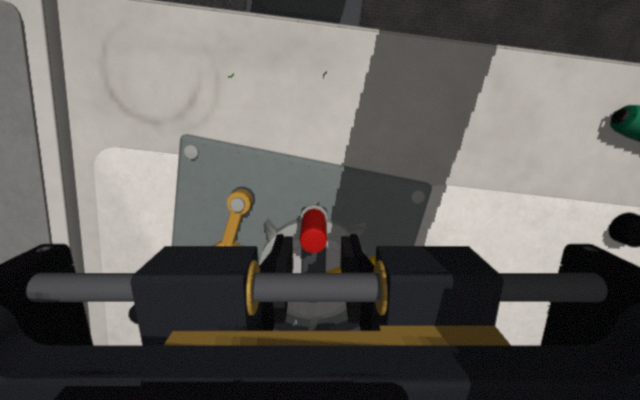

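View pics/top6.png

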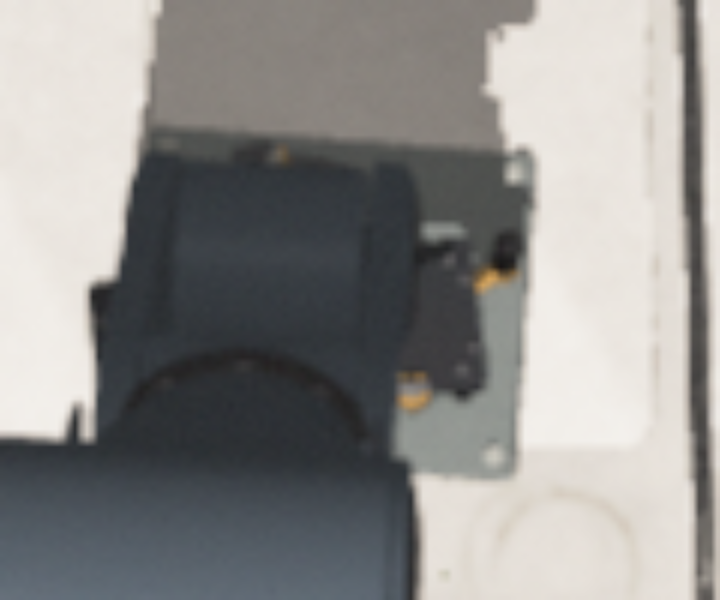

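drive_tool(plan=[[[0, 0, -0.5, 0, 0, 0], [0, 0, -0.5, 0, 0, 0], [0, 0, -0.5, 0, 0, 0], [0, 0, -0.5, 0, 0, 0], [0, 0, 0, 0, 0, 0]]])

```text
time: 9.12
position: [0.4671, 0.0822, 0.2485]
tool_rot: [-0.057, 0.998, 0.0, -0.001]
ft_force: [0.1, 0.5, 0.1]
grip_width: 0.0267
```

```bash

python3 - <<'E'
from h import *
im=cv2.imread("pics/wrist2.png")[175:220,360:420]
im=np.clip(im.astype(float)*2,0,255).astype('uint8')
cv2.imwrite("pics/stopz.png",cv2.resize(im,None,fx=12,fy=12,interpolation=cv2.INTER_CUBIC))
im=camera("wrist")[:,:,::-1];cv2.imwrite("pics/wrist7.png",im)
print(robot.get_obs()["ft_force"],robot.get_obs()["position"])
A=np.array([.5263,.0896])
prev=None
for t in np.arange(186.5,92,-4.):
    p=A+.0604*np.array([np.cos(np.radians(t)),np.sin(np.radians(t))])
    if prev is not None: print(t,p.round(4),((p-prev)/.025).round(3))
    prev=p
d=np.load("w2.npz");K,T=cam2world("wrist",dict(position=d["p"],tool_rot=d["q"]))
E
```

```text
[-0.57764452  0.51099307 -0.38979245] [0.46730749 0.08221007 0.24905677]
182.5 [0.466 0.087] [-0.013  0.168]
178.5 [0.4659 0.0912] [-0.001  0.169]
174.5 [0.4662 0.0954] [0.01  0.168]
170.5 [0.4667 0.0996] [0.022 0.167]
166.5 [0.4676 0.1037] [0.034 0.165]
162.5 [0.4687 0.1078] [0.045 0.163]
158.5 [0.4701 0.1117] [0.056 0.159]
154.5 [0.4718 0.1156] [0.067 0.155]
150.5 [0.4737 0.1193] [0.078 0.15 ]
146.5 [0.4759 0.1229] [0.088 0.144]
142.5 [0.4784 0.1264] [0.098 0.137]
138.5 [0.4811 0.1296] [0.107 0.13 ]
134.5 [0.484  0.1327] [0.116 0.122]
130.5 [0.4871 0.1355] [0.124 0.114]
126.5 [0.4904 0.1382] [0.132 0.105]
122.5 [0.4938 0.1405] [0.139 0.096]
118.5 [0.4975 0.1427] [0.145 0.086]
114.5 [0.5013 0.1446] [0.151 0.075]
110.5 [0.5051 0.1462] [0.156 0.065]
106.5 [0.5091 0.1475] [0.16  0.054]
102.5 [0.5132 0.1486] [0.163 0.042]
98.5 [0.5174 0.1493] [0.166 0.031]
94.5 [0.5216 0.1498] [0.168 0.019]
```

View pics/stopz.png

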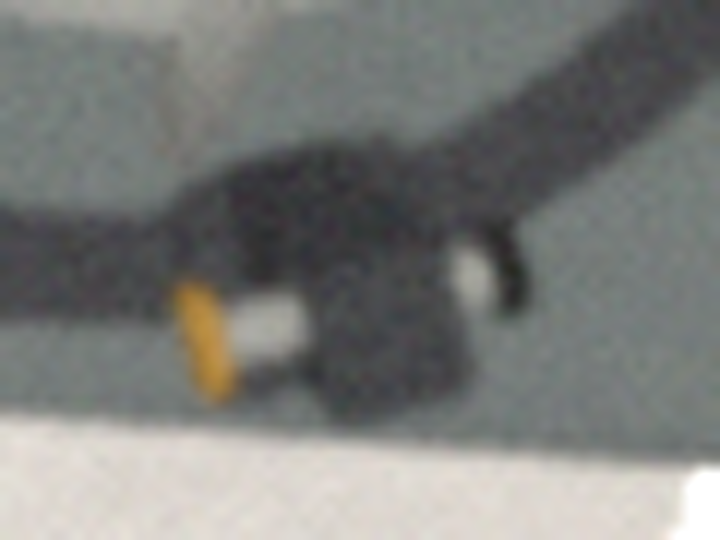

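View pics/wrist7.png

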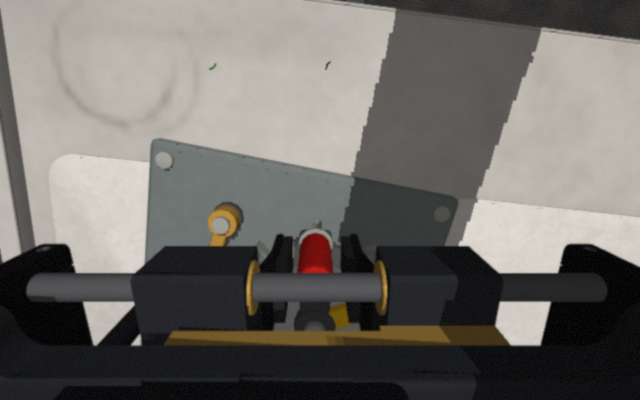

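```bash

python3 - <<'E'
from h import *
d=np.load("w2.npz");K,T=cam2world("wrist",dict(position=d["p"],tool_rot=d["q"]))
A=np.array([.5263,.0896])
for uv,z in(((403.4,197.8),.05),((397,202),.056),((389,205.5),.056),((398,198.5),.05)):
    p=onplane(K,T,[uv],z)[0];v=p[:2]-A;r=np.hypot(*v);a=np.degrees(np.arctan2(v[1],v[0]))
    print(p,r,a,"lug ang at contact",a+np.degrees(7/r/1000), "handle",a+np.degrees(.007/r)+70)
E
```

```text
[0.59456204 0.12098718 0.05      ] 0.07513229203091101 24.693173007395714 lug ang at contact 30.03136309517538 handle 100.03136309517538
[0.597624   0.11256556 0.056     ] 0.07493016327905505 17.847998322445626 lug ang at contact 23.2005885082952 handle 93.2005885082952
[0.60159293 0.10400498 0.056     ] 0.07665851956151387 10.830895483120974 lug ang at contact 16.062805241953992 handle 86.062805241954
[0.59533438 0.1150186  0.05      ] 0.07356527994742852 20.213812867633248 lug ang at contact 25.66571160135914 handle 95.66571160135913
```

drive_tool(plan=[[[-0.013, 0.168, 0, 0, 0, -0.667], [0, 0.169, 0, 0, 0, -0.667], [0.01, 0.168, 0, 0, 0, -0.667], [0.022, 0.167, 0, 0, 0, -0.667], [0.034, 0.165, 0, 0, 0, -0.667], [0.045, 0.163, 0, 0, 0, -0.667], [0.056, 0.159, 0, 0, 0, -0.667], [0.067, 0.155, 0, 0, 0, -0.667]]])

```text
time: 10.18
position: [0.4728, 0.115, 0.25]
tool_rot: [0.221, 0.975, -0.0, -0.0]
ft_force: [-0.9, -2.4, -0.7]
grip_width: 0.0267
```

drive_tool(plan=[[[0.078, 0.15, 0, 0, 0, -0.667], [0.088, 0.144, 0, 0, 0, -0.667], [0.098, 0.137, 0, 0, 0, -0.667], [0.107, 0.13, 0, 0, 0, -0.667], [0.116, 0.122, 0, 0, 0, -0.667], [0.124, 0.114, 0, 0, 0, -0.667], [0.132, 0.105, 0, 0, 0, -0.667], [0.139, 0.096, 0, 0, 0, -0.667]]])

```text
time: 11.18
position: [0.4944, 0.14, 0.25]
tool_rot: [0.482, 0.876, -0.001, -0.001]
ft_force: [-0.7, -1.3, 0.6]
grip_width: 0.0268
```

```bash

python3 - <<'E'
from h import *
o=robot.get_obs();im=camera("wrist")[:,:,::-1]
print(o["position"],o["tool_rot"],o["ft_force"])
cv2.imwrite("pics/wrist8.png",im)
E
```

```text
[0.49437511 0.13997301 0.24998238] [ 4.81788657e-01  8.76286794e-01 -7.79491660e-04 -7.33175920e-04] [-0.69557724 -1.33964808  0.61720424]
```

View pics/wrist8.png

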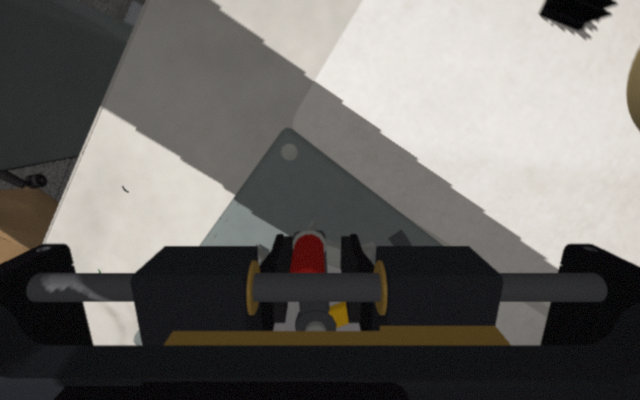

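drive_tool(plan=[[[0.145, 0.086, 0, 0, 0, -0.667], [0.151, 0.075, 0, 0, 0, -0.667], [0.156, 0.065, 0, 0, 0, -0.667], [0.08, 0.027, 0, 0, 0, -0.34], [0.08, 0.027, 0, 0, 0, -0.34]]])

```text
time: 11.85
position: [0.51, 0.1471, 0.2499]
tool_rot: [0.599, 0.8, -0.0, -0.0]
ft_force: [-2.0, -0.6, 1.5]
grip_width: 0.0272
```

drive_tool(plan=[[[0.04, 0.012, 0, 0, 0, -0.16], [0.04, 0.012, 0, 0, 0, -0.16], [0.04, 0.011, 0, 0, 0, -0.16], [0.04, 0.011, 0, 0, 0, -0.16], [0.04, 0.01, 0, 0, 0, -0.16]]])

```text
time: 12.48
position: [0.5154, 0.1484, 0.2497]
tool_rot: [0.632, 0.775, 0.0, 0.0]
ft_force: [-1.2, -0.2, 1.7]
grip_width: 0.027
```

drive_tool(plan=[[[0.024, 0.006, 0, 0, 0, -0.1], [0.024, 0.006, 0, 0, 0, -0.1], [0.024, 0.006, 0, 0, 0, -0.1]]])

```text
time: 12.85
position: [0.5171, 0.1489, 0.2497]
tool_rot: [0.644, 0.765, -0.0, -0.0]
ft_force: [-1.5, -0.8, 1.5]
grip_width: 0.0272
```

drive_tool(plan=[[[0.018, 0.004, 0, 0, 0, -0.07], [0.018, 0.003, 0, 0, 0, -0.07]]])

```text
time: 13.1
position: [0.518, 0.1491, 0.2497]
tool_rot: [0.65, 0.76, -0.0, -0.0]
ft_force: [-2.1, -0.7, 1.7]
grip_width: 0.027
```

drive_tool(plan=[[[0.018, 0.003, 0, 0, 0, -0.07], [0.018, 0.003, 0, 0, 0, -0.07]]])

```text
time: 13.35
position: [0.5189, 0.1492, 0.2498]
tool_rot: [0.655, 0.755, -0.0, -0.0]
ft_force: [-2.3, -0.9, 1.2]
grip_width: 0.027
```

drive_tool(plan=[[[0.014, 0.002, 0, 0, 0, -0.05], [0.014, 0.002, 0, 0, 0, -0.05]]])

```text
time: 13.6
position: [0.5193, 0.1493, 0.2497]
tool_rot: [0.659, 0.752, -0.0, -0.0]
ft_force: [-2.7, -0.0, 2.3]
grip_width: 0.0271
```

drive_tool(plan=[[[0.014, 0.002, 0, 0, 0, -0.05], [0.014, 0.002, 0, 0, 0, -0.05]]])

```text
time: 13.85
position: [0.5197, 0.1494, 0.2497]
tool_rot: [0.663, 0.748, -0.001, -0.001]
ft_force: [-4.3, -1.2, 4.0]
grip_width: 0.0268
```

drive_tool(plan=[[[0.01, 0.001, 0, 0, 0, 0], [0, 0, 0, 0, 0, 0]]])

```text
time: 14.1
position: [0.5198, 0.1494, 0.2496]
tool_rot: [0.663, 0.749, -0.001, -0.001]
ft_force: [-4.9, -0.2, 4.4]
grip_width: 0.0272
```

drive_tool(plan=[[[0.015, 0.001, 0, 0, 0, 0], [0, 0, 0, 0, 0, 0]]])

```text
time: 14.35
position: [0.52, 0.1495, 0.2496]
tool_rot: [0.663, 0.749, -0.001, -0.001]
ft_force: [-6.1, -0.8, 4.4]
grip_width: 0.0274
```

```bash

python3 - <<'E'
from h import *
im=camera("wrist")[:,:,::-1];im=camera("wrist")[:,:,::-1]
cv2.imwrite("pics/wrist9.png",im)
for i in range(3):
    o=robot.get_obs();print(o["position"],o["ft_force"],o["time"]);camera("side")
E
```

```text
[0.51994491 0.14946697 0.24963887] [-5.04850683 -1.13129271  3.57382982] 14.45
[0.51992871 0.14944657 0.24962345] [-4.69629717 -0.51103681  3.86624613] 14.5
[0.51994497 0.1494599  0.24960705] [-6.2130793  -2.01743569  4.17603647] 14.55
```

View pics/wrist9.png

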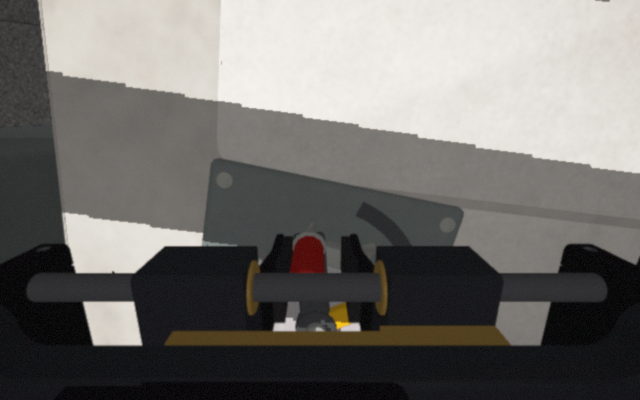

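drive_tool(plan=[[[0.016, 0.001, 0, 0, 0, 0], [0.008, 0, 0, 0, 0, 0], [0, 0, 0, 0, 0, 0]]])

```text
time: 14.98
position: [0.5202, 0.1495, 0.2496]
tool_rot: [0.663, 0.749, -0.002, -0.002]
ft_force: [-6.7, -0.9, 5.0]
grip_width: 0.0267
```

```bash

python3 - <<'E'
from h import *
for i in range(4):
    o=robot.get_obs();print(o["position"],o["ft_force"],o["time"]);camera("side")
E
```

```text
[0.52022062 0.14948399 0.24959672] [-6.67947065 -0.86701017  4.96880811] 14.975
[0.52022597 0.1494773  0.24960481] [-6.57248681 -0.74262892  5.58876719] 15.025
[0.52020669 0.14949134 0.24959135] [-5.86118915 -0.54259624  5.07680327] 15.075
[0.52020121 0.14949603 0.24958587] [-6.53940841 -1.32724517  5.15123337] 15.125
```

drive_tool(plan=[[[0.014, 0.001, 0, 0, 0, 0], [0, 0, 0, 0, 0, 0], [0, 0, 0, 0, 0, 0], [0, 0, 0, 0, 0, 0], [0, 0, 0, 0, 0, 0]]])

```text
time: 15.8
position: [0.5204, 0.1495, 0.2495]
tool_rot: [0.663, 0.749, -0.002, -0.002]
ft_force: [-6.2, -1.3, 4.0]
grip_width: 0.0272
```

```bash

python3 - <<'E'
from h import *
for i in range(5):
    o=robot.get_obs();print(o["position"],o["ft_force"],o["time"]);camera("side")
E
```

```text
[0.52037332 0.14950878 0.24951346] [-6.19877166 -1.34634608  4.04703335] 15.8
[0.52036864 0.14949787 0.24953444] [-6.37001515 -1.27567997  5.36709061] 15.85
[0.52036045 0.14950303 0.24954051] [-6.95930724 -1.37425317  4.55314894] 15.9
[0.52036986 0.14950229 0.24954781] [-6.89488628 -0.86103108  5.29596268] 15.95
[0.52038685 0.14948462 0.24955932] [-7.55681942 -0.90638992  5.44992213] 16.0
```

drive_tool(plan=[[[0.014, 0.001, 0, 0, 0, 0], [0, 0, 0, 0, 0, 0], [0, 0, 0, 0, 0, 0], [0, 0, 0, 0, 0, 0], [0, 0, 0, 0, 0, 0], [0, 0, 0, 0, 0, 0]]])

```text
time: 16.8
position: [0.5205, 0.1495, 0.2495]
tool_rot: [0.663, 0.749, -0.002, -0.002]
ft_force: [-7.0, -0.7, 5.3]
grip_width: 0.0271
```

```bash

python3 - <<'E'
from h import *
for i in range(5):
    o=robot.get_obs();print(o["position"],o["ft_force"],o["time"]);camera("side")
E
```

```text
[0.52052066 0.14951406 0.24951926] [-7.04385156 -0.66392645  5.3246918 ] 16.8
[0.52052194 0.14949954 0.24949446] [-6.87945897 -0.94502175  4.46980291] 16.85
[0.52050303 0.14953398 0.24952404] [-7.49356376 -1.29143793  5.44458034] 16.9
[0.52051601 0.14953471 0.249523  ] [-6.74469851 -1.76621443  5.10150502] 16.95
[0.52051548 0.14953028 0.2495055 ] [-7.08001257 -0.95664     5.33050939] 17.0
```

drive_tool(plan=[[[-0.04, -0.006, 0, 0, 0, 0], [-0.06, -0.009, 0, 0, 0, 0], [-0.07, -0.01, 0, 0, 0, 0], [0, 0, 0, 0, 0, 0]]])

```text
time: 17.55
position: [0.5187, 0.1489, 0.2498]
tool_rot: [0.663, 0.748, 0.001, 0.001]
ft_force: [-1.4, 0.4, -0.2]
grip_width: 0.027
```

```bash

python3 - <<'E'
from h import *
o=robot.get_obs();print(o["position"],o["ft_force"])
im=camera("wrist")[:,:,::-1]
cv2.imwrite("pics/wrist10.png",im[200:360,220:420])
E
```

```text
[0.51871462 0.14894121 0.24979653] [-1.36012222  0.42819224 -0.23637752]
```

View pics/wrist10.png

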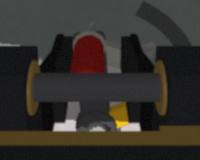

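drive_tool(plan=[[[-0.06, -0.009, 0, 0, 0, 0], [-0.04, -0.006, 0, 0, 0, 0], [0, 0, 0, 0, 0, 0]]])

```text
time: 17.98
position: [0.5157, 0.1485, 0.2499]
tool_rot: [0.663, 0.749, 0.0, 0.0]
ft_force: [0.6, -0.2, -0.2]
grip_width: 0.0269
```

```bash

python3 - <<'E'
from h import *
o=robot.get_obs();print(o["position"],o["ft_force"])
im=camera("wrist")[:,:,::-1]
cv2.imwrite("pics/wrist11.png",cv2.resize(im[200:360,220:420],None,fx=3,fy=3))
E
```

```text
[0.51573118 0.1484976  0.24987267] [ 0.6293575  -0.16361316 -0.21570154]
```

View pics/wrist11.png

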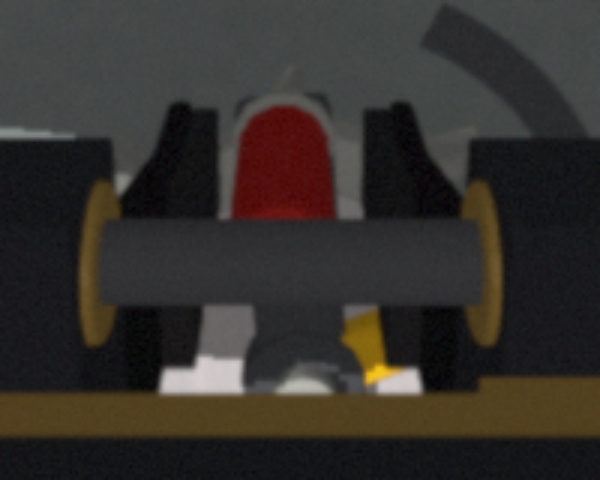

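drive_tool(plan=[[[0, 0, 0.6, 0, 0, 0], [0, 0, 1, 0, 0, 0], [0, 0, 0.5, 0, 0, 0], [0.096, -0.732, 0, 0, 0, 0.9], [0.096, -0.732, 0, 0, 0, 0.9], [0.096, -0.732, 0, 0, 0, 0.9], [0.096, -0.732, 0, 0, 0, 0.9], [0.096, -0.732, 0, 0, 0, 0.9]]])

```text
time: 19.02
position: [0.5275, 0.0565, 0.3027]
tool_rot: [0.469, 0.883, 0.0, 0.0]
ft_force: [0.2, 0.0, 0.4]
grip_width: 0.0273
```

drive_tool(plan=[[[0.096, -0.732, 0, 0, 0, 0.9], [0.096, -0.732, 0, 0, 0, 0.9], [0.096, -0.732, 0, 0, 0, 0.9], [0.096, -0.732, 0, 0, 0, 0.9], [0.096, -0.732, 0, 0, 0, 0.9], [0, 0, -0.3, 0, 0, 0], [0, 0, 0, 0, 0, 0]]], grip=0.72)

```text
time: 19.9
position: [0.5389, -0.034, 0.2941]
tool_rot: [0.252, 0.968, 0.0, -0.001]
ft_force: [-1.0, 0.6, 0.2]
grip_width: 0.0242
```

```bash

python3 - <<'E'
from h import *
o=robot.get_obs();print(o["position"],o["tool_rot"],o["ft_force"])
im=camera("wrist")[:,:,::-1]
cv2.imwrite("pics/wrist12.png",im)
E
```

```text
[ 0.53893088 -0.03395619  0.29411415] [ 2.51761344e-01  9.67788721e-01  1.83484170e-04 -1.08793626e-03] [-1.0301809   0.58028542  0.20102978]
```

View pics/wrist12.png

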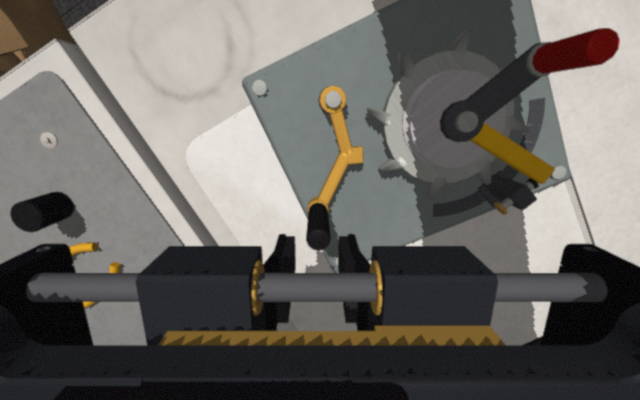

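drive_tool(plan=[[[0, 0, -0.45, 0, 0, 0], [0, 0, -0.45, 0, 0, 0], [0, 0, -0.45, 0, 0, 0], [0, 0, -0.43, 0, 0, 0], [0, 0, 0, 0, 0, 0]]])

```text
time: 20.58
position: [0.5392, -0.0344, 0.249]
tool_rot: [0.251, 0.968, 0.0, -0.001]
ft_force: [-0.6, -0.1, -0.1]
grip_width: 0.024
```

drive_tool(plan=[[[0.075, 0.1, 0, 0, 0, 0], [0.075, 0.1, 0, 0, 0, 0], [0.075, 0.12, 0, 0, 0, 0.2], [0.07, 0.12, 0, 0, 0, 0.2], [0.06, 0.12, 0, 0, 0, 0.2]]])

```text
time: 21.2
position: [0.5487, -0.0204, 0.2505]
tool_rot: [0.22, 0.976, -0.0, 0.0]
ft_force: [0.9, -0.7, 0.3]
grip_width: 0.0244
```

drive_tool(plan=[[[0.045, 0.11, 0, 0, 0, 0.2], [0.04, 0.11, 0, 0, 0, 0.2], [0.035, 0.1, 0, 0, 0, 0.2], [0.03, 0.08, 0, 0, 0, 0]]])

```text
time: 21.7
position: [0.5522, -0.0103, 0.2502]
tool_rot: [0.19, 0.982, 0.0, -0.0]
ft_force: [-0.1, -1.5, -0.1]
grip_width: 0.0246
```

```bash

python3 - <<'E'
from h import *
o=robot.get_obs();print(o["position"],o["tool_rot"],o["ft_force"])
im=camera("wrist")[:,:,::-1]
cv2.imwrite("pics/wrist13.png",im)
E
```

```text
[ 0.55216126 -0.01026732  0.25020914] [ 1.89547982e-01  9.81871458e-01  1.28368300e-06 -4.23648341e-05] [-0.12303756 -1.48004239 -0.13264551]
```

View pics/wrist13.png

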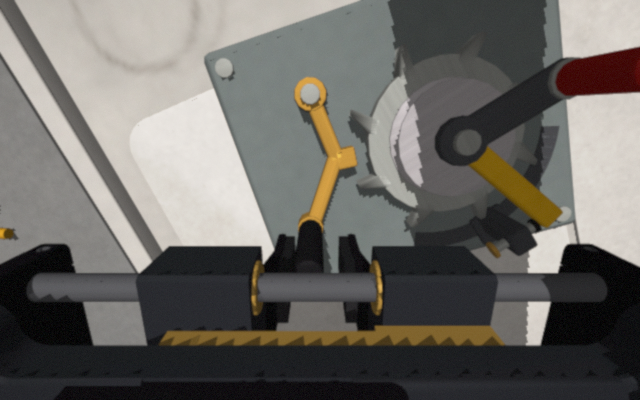

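drive_tool(plan=[[[0.025, 0.06, 0, 0, 0, 0], [0.025, 0.06, 0, 0, 0, 0], [0.012, 0.035, 0, 0, 0, 0]]])

```text
time: 22.12
position: [0.5537, -0.0065, 0.2502]
tool_rot: [0.19, 0.982, -0.0, -0.0]
ft_force: [-0.4, -1.4, -1.0]
grip_width: 0.0243
```

drive_tool(plan=[[[0.01, 0.025, 0, 0, 0, 0], [0.01, 0.025, 0, 0, 0, 0]]])

```text
time: 22.38
position: [0.5542, -0.0053, 0.2502]
tool_rot: [0.19, 0.982, -0.0, 0.0]
ft_force: [0.4, -0.8, -0.2]
grip_width: 0.0245
```

drive_tool(plan=[[[0.008, 0.022, 0, 0, 0, 0], [0.008, 0.022, 0, 0, 0, 0]]])

```text
time: 22.62
position: [0.5545, -0.0045, 0.2502]
tool_rot: [0.189, 0.982, -0.0, -0.0]
ft_force: [-1.4, -4.6, 0.2]
grip_width: 0.0242
```

drive_tool(plan=[[[0.006, 0.018, 0, 0, 0, 0], [0.006, 0.018, 0, 0, 0, 0]]])

```text
time: 22.88
position: [0.5546, -0.0041, 0.2502]
tool_rot: [0.189, 0.982, -0.001, -0.0]
ft_force: [-2.1, -7.3, -0.1]
grip_width: 0.0247
```

drive_tool(plan=[[[-0.03, -0.08, 0, 0, 0, 0], [-0.04, -0.11, 0, 0, 0, 0], [0, 0, 0, 0, 0, 0]]])

```text
time: 23.25
position: [0.553, -0.0079, 0.2502]
tool_rot: [0.19, 0.982, 0.0, -0.0]
ft_force: [-0.9, -0.4, 0.6]
grip_width: 0.0244
```

```bash

python3 - <<'E'
from h import *
o=robot.get_obs();print(o["position"],o["tool_rot"],o["ft_force"])
im=camera("wrist")[:,:,::-1]
cv2.imwrite("pics/wrist14.png",im)
E
```

```text
[ 0.55297925 -0.00794494  0.25022077] [ 1.89888673e-01  9.81805585e-01  2.33858723e-04 -1.75661612e-04] [-0.91614015 -0.42484967  0.56314863]
```

View pics/wrist14.png

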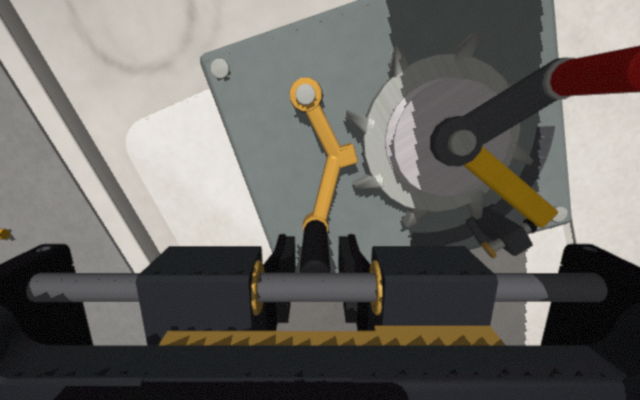

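Nose sits between two teeth and the post is loose between the fingers. Next: lift away and compare with the initial view from the same pose.

drive_tool(plan=[[[0, 0, 0.6, 0, 0, 0], [0, 0, 1, 0, 0, 0], [0.14, 0.18, 0.9, 0, 0, 0.6], [0.14, 0.18, 0.9, 0, 0, 0.6], [0.14, 0.18, 0.9, 0, 0, 0.6], [0.14, 0.18, 0.9, 0, 0, 0.6], [0.14, 0.18, 0.9, 0, 0, 0.6], [0.14, 0.18, 0, 0, 0, 0.65]]])

```text
time: 24.3
position: [0.5746, 0.0193, 0.4061]
tool_rot: [-0.001, 1.0, -0.0, 0.003]
ft_force: [-0.4, -0.9, -0.2]
grip_width: 0.0245
```

drive_tool(plan=[[[0.15, 0.16, 0, 0, 0, 0], [0, 0, 0, 0, 0, 0], [0, 0, 0, 0, 0, 0]]])

```text
time: 24.68
position: [0.5777, 0.0229, 0.4025]
tool_rot: [-0.0, 1.0, 0.0, -0.001]
ft_force: [0.9, -0.6, 0.4]
grip_width: 0.0246
```

```bash

python3 - <<'E'
from h import *
o=robot.get_obs();im=camera("wrist")[:,:,::-1]
np.savez("w3.npz",p=o["position"],q=o["tool_rot"]);print(o["position"],o["tool_rot"],o["ft_force"])
cv2.imwrite("pics/wrist15.png",im)
cv2.imwrite("pics/wrist15c.png",cv2.resize(im[20:240,235:475],None,fx=2.7,fy=2.7,interpolation=cv2.INTER_CUBIC))
E
```

```text
[0.57766644 0.02292012 0.40245931] [-8.76970997e-06  9.99999872e-01  4.49799247e-05 -5.04031849e-04] [ 0.91815919 -0.56212998  0.37376182]
```

View pics/wrist15c.png

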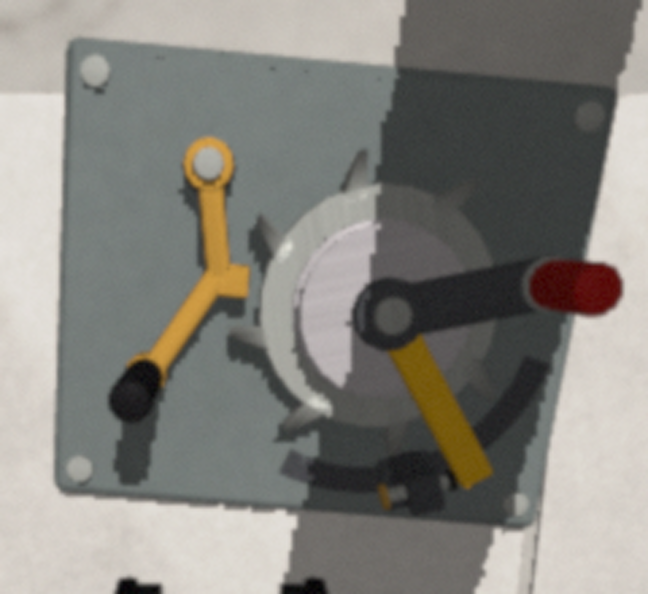

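```bash

python3 - <<'E'
from h import *
A=[]
for n in("wrist2","wrist15"):
    im=cv2.imread(f"pics/{n}.png")
    hsv=cv2.cvtColor(im,cv2.COLOR_BGR2HSV)
    d=np.load("w2.npz" if n=="wrist2" else "w3.npz");K,T=cam2world("wrist",dict(position=d["p"],tool_rot=d["q"]))
    m=((hsv[...,2]<45)).astype('uint8');m[:,:260]=0;m[:,300:]=0;m[:140]=0;m[180:]=0
    c=cv2.moments(m);print(n,"post mass",c["m00"],onplane(K,T,[[c["m10"]/c["m00"],c["m01"]/c["m00"]]],.08)[0])
im=cv2.imread("pics/wrist15.png")[165:220,360:430]
cv2.imwrite("pics/z15.png",cv2.resize(np.clip(im*1.0*2,0,255).astype('uint8'),None,fx=10,fy=10,interpolation=cv2.INTER_CUBIC))
E
```

```text
wrist2 post mass 293.0 [ 0.55192745 -0.00666691  0.08      ]
wrist15 post mass 296.0 [ 0.55191304 -0.00662973  0.08      ]
```

View pics/z15.png

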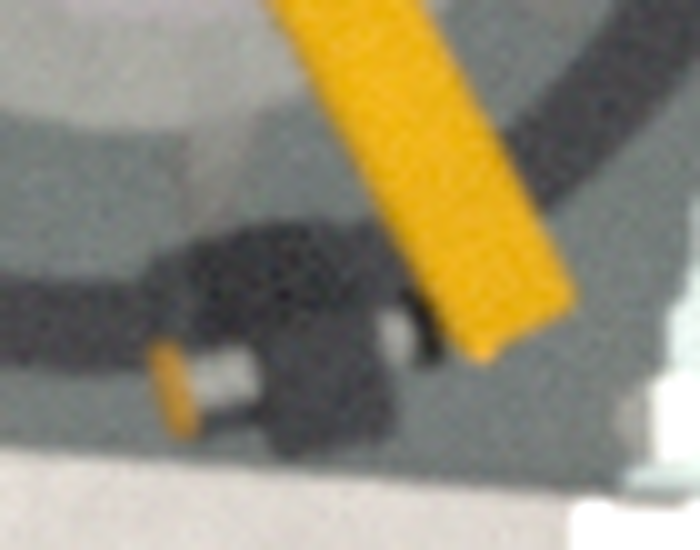

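The lug bears on the rubber tip, and the post is back within 0.1 mm of where it started. I'll hand in now.

```bash
python3 -c "
from rig import robot
print(robot.hand_in())"
```

```text
the job is handed in; nothing more can be done
None
```

The winder is back at its start, and I handed the job in at about 25 s of the 72 s allowed.

- **Pawl out:** I swung it out to about 0.34 rad with the post loosely held between the fingers. The force was about 1 N.
- **Drum back:** I turned it about 86° clockwise by the handle until the force rose, close to where the camera had placed the stop. I leaned with about 7 N at the handle for over a second, then backed off.
- **Pawl in:** I pushed it to its end stop, where it pressed with about 7.6 N, then let go and lifted clear.

**Last checks:**
- The wrist picture shows the lug against the screw's rubber tip.
- The pawl nose is between the teeth, and the post is within 0.1 mm of its starting place.
- The gripper is well clear of the winder.

**Doubts:**
- With the stated 0.12 N m drag, 7 N at the handle works out to about 4.3 N on the screw. That is a little under the 5 to 6 N asked, though it matches the "about 7 N at the handle".
- The force sensor also showed about 5 N upward while leaning, which I put down to friction on the grip. It went away on release.
- I did not check the bystanders one by one at the end. The tool stayed clear of them the whole time.

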